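Load the pin in the drill jig and bolt it in

ROBOT

A 6-joint arm with a two-finger parallel gripper is mounted at the origin on the work surface; the furniture and walls round the work are solid. World frame = base frame: x ahead of the robot, y to its left, z up, the work surface at z = 0. Lengths are in m, angles in rad, forces in N, time in s.
With the tool pointing down it reaches from about 0.25 to 0.775 m from the base axis. Payload 4 kg.
Tool frame: the origin (TCP) lies at the very end of the fingers, on their centre line; the grasp point (between the pads) lies 19 mm behind it (robot.hold_point_z is the distance from the TCP to the grasp point, in m); z points along the fingers, y is the line along which they close (so a half turn about z gives the same grasp; the last joint's range is limited). The gripper opens to 94 mm and grips with 3 to 60 N. Pads are 16 mm wide; open, the fingers measure 119 mm over their backs; the gripper's body (75 mm by 177 mm) begins 78 mm behind the grasp point.
Start: joints at [1.082, 0.087, 1.371, -0, 1.684, -0.103], TCP at [0.207, 0.51, 0.206] pointing down, gripper open.
Joint ranges: [-3.1, 3.1], [-0.76, 2.03], [0.27, 2.55], [-1.08, 4.22], [0.17, 2.65], [-2.57, 2.57]. Speed limits (rad/s): [2.79, 2.79, 3.14, 3.14, 3.14, 3.14].

INTERFACE

Orientations are given as [roll, pitch, yaw] about the fixed x, y, z axes, in that order (R = Rz(yaw) Ry(pitch) Rx(roll)).
In Python, from bench import robot gives the robot as it stands.
- The arm moves only by the tool carry_out, never from a script. Its argument "steps" is a list of rows, each a list of 3 entries, a list of its own where there are three numbers: the shift along the tool's x, y, z in m, then the turn about the tool's z in units of 10 degrees (1.0 is 10 degrees), then the closure, from -1 (fully open) to 1 (shut). In form: [[[tx, ty, tz], roll, jaw], ...]. A call has 1 to 10 rows; each row is the pose to reach, as a shift and turn from the pose commanded when the call began, along the tool's axes at that moment; what a row does not reach only later rows make up. A row lasts 1/8 s, in which the tool goes at most 62.5 mm and 10.7 degrees, less where a joint would pass 70% of its speed; a pose out of reach is approached as far as the arm can. A call with a gripper value outside its range is refused whole. The fingers move at their own pace and stop on an object; the grip force is fixed at half the most. Time passes only in rows, so rows that repeat a pose let the fingers close. It gives the time, the measured TCP pose, the force, the opening and the grip force at its end, in the units of the state.
- robot.get_obs(): the state, without advancing time (a new reading comes with each control period).
- robot.snapshot(name): name is "scene" or "top"; returns a dict with "image" (400x640x3 uint8, red, green, blue), "z_map" (400x640 float32, m along the optical axis (not along the pixel's ray), 0 where there is no reading), "mtx" (3x3 intrinsics, pixels), "R" (3x3) and "t" (3): a world point X has camera coordinates R X + t. Camera axes: x right, y down, z forward; pixel columns grow to the right and rows downward; lengths in m; the calibration is good to about 2 mm. A picture is of the moment at which its call begins.
- robot.close_job(): hands the job in; it is judged then, once.
The state is a dict: "time": time; "joint_positions": joint angles; "qvel": joint speeds; "joint_torque": joint torques, N m; "tool_pos": TCP position; "ee_rot": TCP orientation; "wrist_force": force on the tool from outside, world axes, zero at the start; "wrist_torque": the same for the moment, N m; "width": finger opening in m; "finger_force": force on a finger pad.
Only numpy, scipy, OpenCV 4.12 (cv2) and the standard library are available. Lean on these libraries where they do the work, as an engineer would, in place of code of your own. Each camera call takes 0.05 s, during which the arm holds its last target. There are 200 camera calls.

TASK

Load the turned steel pin that lies on the fixture table into the drill jig beside it, ready for cross-drilling: slide it lengthwise into the jig's bore, push it fully home against the end stop, then shoot the jig's sliding bolt across behind the pin as far as it goes, so that its tip is fully in the keeper. Leave the other things where they are.

Things in the scene. Friction and masses are not known exactly. Their poses are not given: they have to be found in the camera images.
- pin: Plain turned steel pin (not the paint marker, which is longer and part black): a bare grey cylinder 21 mm in diameter and 109 mm long, 0.3 kg, lying on the raised fixture table on a narrow flat. Its long axis is its own y axis; the two ends are alike. Origin at the middle of its length on its underside, 9.8 mm below the axis.
- pin_mid (a point): Centre of the pin: on its axis, at the middle of its length; axes as the pin's.
- fixture_table: Fixed, raised T-slot table of dark grey cast iron, 330 mm (x) by 400 mm (y), its flat top 150 mm above the bench; origin at the centre of its underside. A work lamp stands fixed between it and the robot: its head fills world x 0.12 to 0.25, y 0.09 to 0.18, z 0.36 to 0.44 m, its stalk runs down to a foot at (0.33, 0.15). An upper arm that leans far forward can strike the head.
- jig: Steel drill jig fixed on the table. Origin on the table top (150 mm above the bench) below the centre of the bore's mouth; x = the direction in which the pin is pushed in, z up. 14 mm base plate, x -34 to 125, y -50 to 50 mm, with a wing (x -34 to 12) out to y 132 mm. Bored block: x 0 to 80, y -28 to 28, up to z 74 mm; drill bush on top to z 87 mm. Bore along x at y 0, z 52 mm.
- jig_mouth (a point): Centre of the bore's mouth in the block's front face (jig x 0, y 0, z 52 mm; 202 mm above the bench); axes as the jig's. The bore is 23 mm in diameter, open at both ends, with a 45 degree lead-in 30 mm wide at the face. With the pin home its centre is 48.5 mm beyond this point along x and its tail stands 6 mm out of the mouth.
- jig_stop (a point): End of the fixed stop screw behind the bore, on the bore's line (jig x 103, y 0, z 52 mm), which the pin's nose meets when home; its bracket is 40 mm wide, up to jig z 72 mm. Axes as the jig's.
- jig_keeper (a point): Mouth of the keeper's hole (11 mm in diameter), on the bolt's line (jig x -13, y -24, z 52 mm). The keeper block (jig y -40 to -24) faces the bolt's guide sleeve (jig y 24 to 34) across the mouth of the bore, 48 mm clear between them; both span jig x -26 to 0, up to z 66 mm. An open trough behind the sleeve runs to jig y 126, up to z 58 mm.
- bolt_knob (a point): Middle of the upright black knob on the rear end of the sliding bolt: 13 mm in diameter, from jig z 62 to 88 mm. Axes as the jig's. At bolt travel q (m) it stands at jig x -0.013, y 0.110 - q, z 0.075. Nothing stands beside it above jig z 66 mm.
- bolt_bar (a joint): Travel (m) of the sliding bolt, a 10 mm round bar with a tapered tip, along the jig's -y: 0 = drawn back (tip inside the guide sleeve), 0.056 = the tip reaches the keeper, 0.068 = fully home (its stop). About 3 N of friction; it stays where it is left. It passes 2 mm behind the tail of a pin that is home; a pin standing out farther blocks it.
- paint_marker: Bystander on the table: paint marker, 131 mm long, 19 mm thick, off-white with a black cap end, lying; long axis its own y; origin at the middle of its underside.
- collet_a: Bystander: steel collet standing on the table, 26 mm in diameter, 34 mm tall; origin at the centre of its underside.
- collet_b: Bystander: narrower steel collet standing on the table, 21 mm in diameter, 34 mm tall; origin at the centre of its underside.
- plastic_cap: Bystander: red plastic cap on the table, 42 mm in diameter, 22 mm tall; origin at the centre of its underside.
Not all that is in view belongs to the job. What is shaped like the pin but brown or orange is not meant.

How it is judged:
On the way, in this order (a step that is already met when the one before it is completed fails the run):
1. the pin is in the bore and pushed home, within 5 mm of the end stop, before the bolt is shot (x of pin_mid in the frame of jig between 0.0435 and 0.053 m and y of pin_mid in the frame of jig between -0.004 and 0.004 m and angle between the y axis of pin_mid and the x axis of jig, either way round below 0.07 rad), for 0.2 s.
2. the bolt is shot across behind the pin, its tip at least 8 mm inside the keeper (value of joint bolt_bar above 0.064 m), for 0.2 s.
At the end, for the whole second after the job is handed in: The pin lies in the bore of the jig along its axis (within 4 degrees, centre within 4 mm of the bore line) with its nose within 4 mm of the end stop, at rest; the bolt is shot, its travel more than 64 of 68 mm, so its tip is at least 8 mm inside the keeper (x of pin_mid in the frame of jig between 0.0445 and 0.053 m and y of pin_mid in the frame of jig between -0.004 and 0.004 m and z of pin_mid in the frame of jig between 0.047 and 0.056 m and angle between the y axis of pin_mid and the x axis of jig, either way round below 0.07 rad and value of joint bolt_bar above 0.064 m and linear speed of pin below 0.02 m/s); the robot touches nothing.
It fails at once if a bystander on the table (marker, collet, plastic cap) is moved by more than 25 mm (distance of any of paint_marker, collet_a, collet_b, plastic_cap from where it was at the start of the episode above 0.025 m).
It also fails if it takes over 59 s, if anything falls off the work surface, if the arm or the gripper's body presses on something with over 40 N, if the wrist force passes 120 N, or if a joint passes its speed limit or range.

## Working session

There is one attempt and no reset: what is moved stays moved. The work goes in short steps, Python scripts to look and compute and a tool call to move; the robot and the scene stay as the last step left them, time stands still between calls to the robot, and variables do not carry over. Pictures are saved under pics/ and viewed, at most 13 in all, crops included, and the job is handed in when it is done.

Besides the shell and the picture viewer there is one more tool, called after ">>>" as a command line: name --argument value ..., lists and objects as JSON in quotes. carry_out: Moves the arm, as the interface text tells. Its arguments: {"type":"object","properties":{"steps":{"type":"array","items":{"type":"array"}}},"required":["steps"]}

```bash
mkdir -p pics; python3 - <<'E'
from bench import robot
import cv2,numpy as np,pickle
for n in("top","scene"):
    s=robot.snapshot(n); pickle.dump(s,open(n+".pkl","wb")); cv2.imwrite(f"pics/{n}0.png",s["image"][:,:,::-1])
    print(n,s["mtx"].tolist(),s["R"].round(3).tolist(),s["t"].round(3).tolist())
o=robot.get_obs();print({k:np.round(v,3).tolist() for k,v in o.items()},robot.hold_point_z)
E
```

```text
top [[388.435128528572, 0.0, 327.29581645132026], [0.0, 388.435128528572, 199.51023195180332], [0.0, 0.0, 1.0]] [[0.029, -1.0, -0.011], [-0.992, -0.028, -0.121], [0.12, 0.014, -0.993]] [0.074, 0.503, 1.117]
scene [[520.0325316137704, 0.0, 320.48981682385073], [0.0, 520.0325316137704, 198.07493128110488], [0.0, 0.0, 1.0]] [[-0.562, -0.827, -0.019], [-0.604, 0.426, -0.674], [0.565, -0.367, -0.739]] [0.357, 0.372, 1.52]
{'time': 0.1, 'joint_positions': [1.082, 0.088, 1.372, -0.0, 1.684, -0.103], 'qvel': [-0.001, -0.001, -0.004, -0.002, 0.001, 0.0], 'joint_torque': [0.002, -34.125, -30.33, 0.072, 0.03, -0.0], 'tool_pos': [0.207, 0.509, 0.204], 'ee_rot': [-3.14, -0.0, 2.756], 'wrist_force': [0.072, -0.514, -0.164], 'wrist_torque': [-0.025, 0.003, 0.051], 'finger_force': 0.0, 'width': 0.094} 0.0188
```

View pics/top0.png

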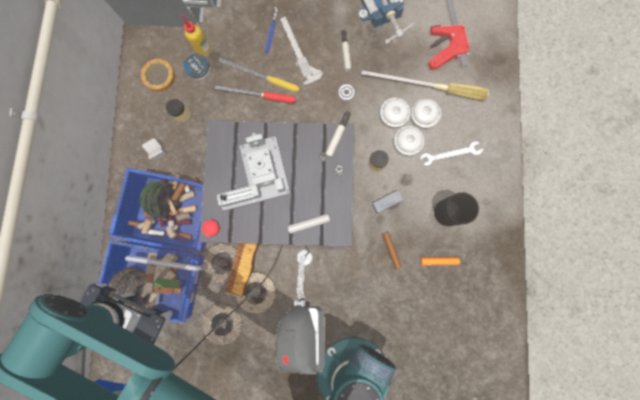

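View pics/scene0.png

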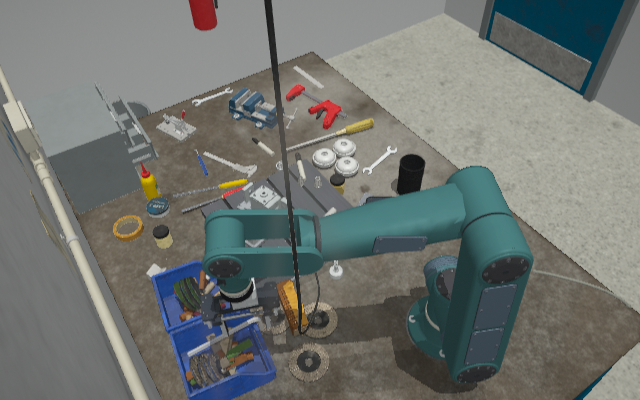

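The top view shows the table (cols 205–353, rows 122–246), with the pin at about (309,223), the marker at (338,135), the cap at (210,228) and collets near (339,169) and (323,156). The jig block is at (262,165) with its wing to (220,197), so the push-in direction is up the image, roughly world +x. In the scene view the arm hides the table.

```bash
cat > h.py <<'E'
import cv2,numpy as np,pickle
def cloud(s):
    K,R,t=s["mtx"],s["R"],s["t"]; v,u=np.mgrid[:400,:640]; z=s["z_map"]
    c=np.stack([(u-K[0,2])/K[0,0]*z,(v-K[1,2])/K[1,1]*z,z],-1)
    return (c-t)@R
def ray(s,uv,h):
    K,R,t=s["mtx"],s["R"],s["t"]; C=-R.T@t
    uv=np.atleast_2d(uv).astype(float); d=np.c_[(uv-K[:2,2])/K[0,0],np.ones(len(uv))]@R
    return C+d*((h-C[2])/d[:,2])[:,None]
E
python3 - <<'E'
from h import *
s=pickle.load(open("top.pkl","rb")); P=cloud(s)
roi=np.zeros((400,640),bool); roi[115:255,195:360]=1
z=P[...,2]; print("table z",np.percentile(z[150:180,210:235],[5,50,95]))
def rect(m,h,name):
    n,l,st,_=cv2.connectedComponentsWithStats(m.astype(np.uint8))
    for i in range(1,n):
        if st[i,4]<15: continue
        v,u=np.where(l==i); q=ray(s,np.c_[u,v],h)[:,:2] if h else P[v,u,:2]
        r=cv2.minAreaRect((q*1000).astype(np.float32)); print(name,st[i].tolist(),np.round(r[0],1),np.round(r[1],1),round(r[2],1),"z",np.percentile(z[v,u],[10,50,90]).round(3))
rect(roi&(z>.215)&(z<.231),.224,"block")
rect(roi&(z>.155),0,"all")
rect(roi&(z>.231),0,"high")
g=s["image"].astype(int); rect(roi&(g.min(2)>150),.160,"bright")
im=cv2.resize(s["image"][115:255,195:360],None,fx=4.8,fy=4.2,interpolation=cv2.INTER_CUBIC)[:,:,::-1]
zz=np.clip((z[115:255,195:360]-.14)/.12,0,1)*255
cv2.imwrite("pics/crop.png",im[:588])
E
```

```text
table z [0.14150085 0.15145164 0.15454842]
block [246, 134, 17, 9, 86] [627.3 273.6] [13.8 40.1] 16.0 z [0.219 0.223 0.226]
block [246, 148, 23, 10, 72] [587.9 262.9] [16.8 56.2] 15.9 z [0.224 0.227 0.23 ]
block [265, 152, 7, 13, 24] [577.7 234.4] [13.9 30.4] 82.6 z [0.223 0.23  0.231]
block [249, 161, 34, 35, 334] [535.  243.2] [86.3 73.5] 16.4 z [0.217 0.225 0.23 ]
all [319, 115, 32, 46, 367] [542.8  85.1] [ 66.7 354.6] 83.5 z [0.163 0.169 0.173]
all [217, 132, 74, 79, 2959] [467.1 249.3] [353.3 210.1] 28.8 z [0.164 0.196 0.232]
all [332, 166, 13, 10, 79] [562.9  58.2] [28.5 23.1] 54.1 z [0.157 0.174 0.184]
all [288, 214, 44, 19, 347] [417.8 119.2] [123.3  75.7] 72.1 z [0.165 0.17  0.173]
all [202, 220, 18, 16, 231] [393.5 239.3] [337.5  39.8] 86.3 z [0.167 0.172 0.175]
high [247, 151, 26, 27, 377] [466.1 186.9] [301.1  67.8] 35.3 z [0.231 0.233 0.239]
high [220, 195, 6, 5, 26] [423.  208.2] [297.2  11.8] 68.4 z [0.235 0.24  0.242]
bright [326, 125, 19, 32, 276] [645.8  70.9] [22.9 91.4] 67.0 z [0.152 0.168 0.172]
bright [216, 132, 74, 79, 2937] [561.7 302.4] [186.5 193.6] 16.4 z [0.163 0.184 0.232]
bright [357, 143, 3, 10, 19] [627.2   8.8] [24.5  5.3] 1.1 z [-0.001  0.002  0.005]
bright [335, 165, 8, 9, 48] [568.3  58.5] [20.8 18.9] 46.1 z [0.153 0.179 0.185]
bright [287, 214, 44, 19, 403] [421.4 134.2] [ 25.1 116.7] 18.7 z [0.152 0.169 0.173]
bright [297, 249, 16, 6, 61] [348.8 141.2] [12.8 38.7] 1.7 z [0.001 0.02  0.033]
```

View pics/crop.png

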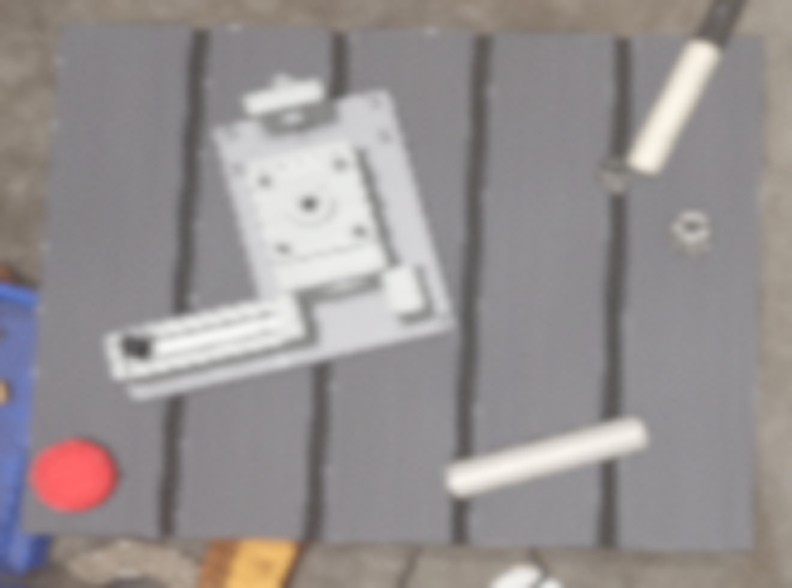

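The crop confirms the jig is yawed about +16°: mouth near crop (345,287), knob at (138,347), keeper at (405,290). The pin runs from (460,485) to (640,432). I'll fit the base plate edges at sub-pixel level and check them against other features.

```bash
cat > fit.py <<'E'
from h import *
from scipy.ndimage import map_coordinates
s=pickle.load(open("top.pkl","rb")); g=s["image"].astype(float).mean(2)
def edge(a,b,rng=5):
    a,b=np.array(a,float),np.array(b,float); d=(b-a)/np.linalg.norm(b-a); n=np.array([-d[1],d[0]])
    o=np.arange(-rng,rng+.01,.25); out=[]
    for f in np.linspace(.08,.92,40):
        p=a+f*(b-a)+o[:,None]*n; pr=map_coordinates(g,[p[:,1],p[:,0]],order=3)
        q=np.abs(np.gradient(pr)); i=q.argmax()
        if q[i]>1: out.append(p[i])
    out=np.array(out); return out
def line(px,h):
    p=ray(s,px,h)[:,:2]; vx,vy,x,y=cv2.fitLine((p*1000).astype(np.float32),cv2.DIST_HUBER,0,.01,.01).ravel()
    return np.array([x,y]),np.array([vx,vy])
r,dr=line(edge((289.8,193.1),(276.2,136.9)),.164)   # y=-50
f,df=line(edge((289.8,193.1),(223.1,209.8)),.160)   # x=-34
print("right",r,np.degrees(np.arctan2(dr[1],dr[0])),"front",f,np.degrees(np.arctan2(df[1],df[0])))
dr*=np.sign(dr[0]); df*=np.sign(df[1])
a=np.arctan2(dr[1],dr[0]); b=np.arctan2(df[1],df[0])-np.pi/2; yaw=(a+2*b)/3 if abs(a-b)<.05 else a
ex=np.array([np.cos(yaw),np.sin(yaw)]); ey=np.array([-ex[1],ex[0]])
O=ex*(f@ex+34)+ey*(r@ey+50)
print("jig O",O,"yaw",np.degrees([a,b,yaw]))
def tojig(uv,h): 
    d=ray(s,uv,h)[:,:2]*1000-O; return np.c_[d@ex,d@ey].round(1)
# checks
im=s["image"].astype(int)
m=(im.max(2)<90); m[:190]=0;m[204:]=0;m[:,:216]=0;m[:,230:]=0
v,u=np.where(m); w=90-im.max(2)[v,u]; print("knob(-13,110)",tojig([[np.average(u,weights=w),np.average(v,weights=w)]],.238),len(u))
def proj(x,y,z):
    X=np.r_[(O+x*ex+y*ey)/1000,z]; c=s["R"]@X+s["t"]; q=s["mtx"]@c; return q[:2]/q[2]
big=cv2.resize(s["image"],None,fx=8,fy=8,interpolation=cv2.INTER_CUBIC)[:,:,::-1].copy()
def box(x0,x1,y0,y1,z,c):
    p=np.array([proj(*q,z) for q in((x0,y0),(x1,y0),(x1,y1),(x0,y1))]); cv2.polylines(big,[((p+.5)*8).astype(int)],True,c,1)
box(0,80,-28,28,.224,(0,0,255)); box(-26,0,-40,-24,.216,(0,255,0)); box(-34,125,-50,50,.164,(255,0,0)); box(-26,0,24,34,.216,(0,255,0)); box(-34,12,-50,132,.164,(255,0,0)); box(-19.5,-6.5,103.5,116.5,.238,(255,0,255))
pm=np.zeros((400,640),bool); pm[205:240,280:340]=(g[205:240,280:340]>140)
v,u=np.where(pm); q=(ray(s,np.c_[u,v],.160)[:,:2]*1000).astype(np.float32)
vx,vy,x,y=cv2.fitLine(q,cv2.DIST_L2,0,.01,.01).ravel(); t=(q-[x,y])@[vx,vy]
print("pin",cv2.minAreaRect(q),q.mean(0),np.degrees(np.arctan2(vy,vx)),t.min(),t.max())
cv2.imwrite("pics/chk.png",big[1000:1600,1720:2400])
P=cloud(s); z=P[...,2]; m=np.zeros_like(z,bool); m[245:330,265:345]=1
for lo in np.arange(.04,.46,.04):
    k=m&(z>lo)&(z<lo+.04)
    if k.any(): print("lamp z",lo.round(2),P[k][:,:2].min(0).round(3),P[k][:,:2].max(0).round(3),k.sum())
E
python3 fit.py
```

```text
right [573.45807 206.94733] 16.303596 front [473.9146  277.72754] -73.49954
jig O [519.55457 243.17696] yaw [16.303596 16.50046  16.434837]
knob(-13,110) [[-17.9 102. ]] 2
pin ((425.41851806640625, 131.35427856445312), (88.61886596679688, 154.503662109375), 1.6081795692443848) [424.89938 129.65654] -87.51845 -78.24104 76.24467
lamp z 0.04 [0.265 0.145] [0.364 0.256] 95
lamp z 0.08 [0.33  0.145] [0.336 0.155] 7
lamp z 0.12 [0.324 0.04 ] [0.368 0.155] 46
lamp z 0.16 [0.313 0.139] [0.325 0.153] 29
lamp z 0.2 [0.295 0.137] [0.314 0.15 ] 42
lamp z 0.24 [0.28  0.135] [0.298 0.148] 48
lamp z 0.28 [0.252 0.128] [0.28  0.146] 82
lamp z 0.32 [0.235 0.125] [0.256 0.154] 21
lamp z 0.36 [0.203 0.082] [0.257 0.172] 578
lamp z 0.4 [0.203 0.094] [0.238 0.174] 485
```

View pics/chk.png

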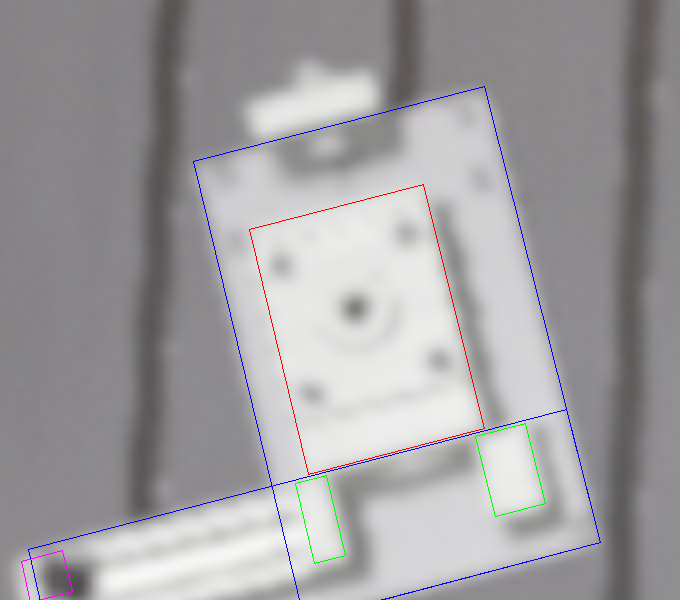

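```bash
cat >> fit.py <<'E'
print("-----")
def prof(fn,ts,name,top=3):
    p=np.array([fn(t) for t in ts]); pr=np.mean([map_coordinates(g,[p[:,k,1],p[:,k,0]],order=1) for k in range(p.shape[1])],0) if p.ndim==3 else 0
    print(name,[f"{t:.0f}:{v:.0f}" for t,v in zip(ts,pr)])
xs=np.linspace(15,70,12)
prof(lambda y:[proj(x,y,.224) for x in xs],np.arange(-40,41,2.),"block across y")
prof(lambda x:[proj(x,y,.224) for y in np.linspace(-20,20,9)],np.arange(-20,100,3.),"block along x")
prof(lambda y:[proj(x,y,.222) for x in np.arange(110,122,2.)],np.arange(-30,31,2.),"bracket y")
prof(lambda x:[proj(x,y,.222) for y in np.linspace(-15,15,7)],np.arange(90,141,2.),"bracket x")
prof(lambda y:[proj(x,y,.216) for x in np.arange(-22,-3,2.)],np.arange(-52,45,2.),"keeper y")
prof(lambda x:[proj(x,y,.216) for y in np.arange(-37,-26,2.)],np.arange(-40,10,2.),"keeper x")
prof(lambda y:[proj(x,y,.238) for x in (-15,-13,-11)],np.arange(85,135,2.),"knob y")
prof(lambda y:[proj(x,y,.164) for x in (-31,-29,-27)],np.arange(110,145,2.),"wing y")
m=np.zeros((400,640),np.uint8); m[205:243,280:340]=(s["image"].min(2)>150)[205:243,280:340]
n,l,st,c=cv2.connectedComponentsWithStats(m); i=1+st[1:,4].argmax(); v,u=np.where(l==i)
q=ray(s,np.c_[u,v],.162)[:,:2]*1000; vx,vy,x,y=cv2.fitLine(q.astype(np.float32),cv2.DIST_L2,0,.01,.01).ravel(); t=(q-[x,y])@[vx,vy]; w=(q-[x,y])@[-vy,vx]
print("pin",x,y,np.degrees(np.arctan2(vy,vx)),t.min(),t.max(),w.min(),w.max(),st[i])
E
python3 fit.py | sed '1,/-----/d'
```

```text
block across y ['-40:208', '-38:201', '-36:187', '-34:167', '-32:152', '-30:159', '-28:186', '-26:210', '-24:220', '-22:219', '-20:217', '-18:219', '-16:223', '-14:227', '-12:228', '-10:227', '-8:227', '-6:227', '-4:225', '-2:222', '0:217', '2:216', '4:219', '6:223', '8:226', '10:228', '12:228', '14:228', '16:225', '18:221', '20:217', '22:217', '24:220', '26:222', '28:220', '30:214', '32:210', '34:208', '36:203', '38:190', '40:171']
block along x ['-20:201', '-17:197', '-14:183', '-11:163', '-8:158', '-5:166', '-2:187', '1:217', '4:232', '7:235', '10:235', '13:229', '16:220', '19:223', '22:221', '25:219', '28:225', '31:230', '34:228', '37:226', '40:225', '43:219', '46:212', '49:215', '52:223', '55:228', '58:229', '61:225', '64:220', '67:219', '70:224', '73:226', '76:227', '79:222', '82:211', '85:203', '88:192', '91:173', '94:156', '97:156']
bracket y ['-30:94', '-28:99', '-26:111', '-24:129', '-22:154', '-20:181', '-18:201', '-16:211', '-14:215', '-12:217', '-10:218', '-8:220', '-6:221', '-4:221', '-2:221', '0:220', '2:219', '4:217', '6:217', '8:217', '10:216', '12:215', '14:214', '1
[... 1069 characters left out ...]
3', '-8:232', '-6:231', '-4:227', '-2:217', '0:200', '2:185', '4:178', '6:178', '8:180']
knob y ['85:216', '87:215', '89:215', '91:211', '93:197', '95:175', '97:152', '99:130', '101:116', '103:109', '105:102', '107:102', '109:113', '111:143', '113:179', '115:198', '117:197', '119:180', '121:157', '123:144', '125:140', '127:139', '129:139', '131:139', '133:139']
wing y ['110:188', '112:188', '114:187', '116:187', '118:187', '120:188', '122:190', '124:192', '126:193', '128:190', '130:180', '132:165', '134:150', '136:142', '138:140', '140:139', '142:140', '144:140']
pin 421.4861 133.39282 -71.713394 -58.9395988688106 57.54049635483377 -12.434665563622506 12.789659195280388 [287 214  44  19 403]
```

>>> carry_out --steps '[[[0,0,-0.05],0,-1],[[-0.05,0,-0.086],1,-1],[[-0.11,0.003,-0.086],2,-1],[[-0.165,0.005,-0.086],3,-1],[[-0.22,0.008,-0.086],4,-1],[[-0.27,-0.01,-0.086],4.96,-1],[[-0.3,-0.06,-0.086],4.96,-1],[[-0.33,-0.11,-0.086],4.96,-1],[[-0.36,-0.16,-0.086],4.96,-1],[[-0.37,-0.185,-0.086],4.96,-1]]'

```text
time: 1.35
tool_pos: [0.4803, 0.1961, 0.2909]
ee_rot: [-3.141, 0.001, 1.887]
wrist_force: [-0.0, -1.2, 0.1]
width: 0.0939
finger_force: 0.0
```

>>> carry_out --steps '[[[-0.025,-0.03,0],0,-1],[[-0.045,-0.055,0],0,-1],[[-0.065,-0.075,0],0,-1],[[-0.065,-0.075,0.04],0,-1],[[-0.065,-0.075,0.08],0,-1],[[-0.065,-0.075,0.08],0,-1],[[-0.065,-0.075,0.08],0,-1]]'

```text
time: 2.22
tool_pos: [0.4299, 0.1138, 0.2129]
ee_rot: [3.14, 0.0, 1.89]
wrist_force: [0.5, 0.0, 1.2]
width: 0.0941
finger_force: 0.0
```

```bash
python3 - <<'E'
from bench import robot
import cv2,numpy as np
s=robot.snapshot("top"); cv2.imwrite("pics/a.png",cv2.resize(s["image"][120:260,220:380],None,fx=4,fy=4)[:,:,::-1]); print(robot.get_obs()["tool_pos"],robot.get_obs()["ee_rot"],robot.get_obs()["joint_positions"])
E
```

```text
[0.43041005 0.11390983 0.21358893] [3.13825186e+00 5.42658655e-04 1.89028895e+00] [ 1.31178568e-01 -1.52943540e-01  1.58799567e+00  9.31588389e-05
  1.70315720e+00 -1.88302515e-01]
```

View pics/a.png

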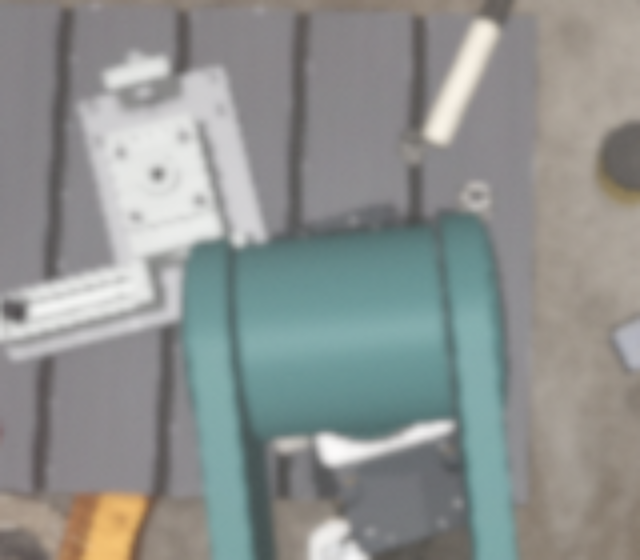

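The wrist hides the pin from above, but the TCP sits where the pin was measured. Next I descend and close.

>>> carry_out --steps '[[[0,-0.001,0.03],0,-1],[[0,-0.001,0.05],0,-1],[[0,-0.001,0.058],0,-1],[[0,-0.001,0.058],0,-1],[[0,-0.001,0.058],0,1],[[0,-0.001,0.058],0,1],[[0,-0.001,0.058],0,1],[[0,-0.001,0.058],0,1],[[0,-0.001,0.058],0,1],[[0,-0.001,0.058],0,1]]'

```text
time: 3.52
tool_pos: [0.4284, 0.1134, 0.1535]
ee_rot: [3.142, -0.0, 1.89]
wrist_force: [0.2, -0.1, 0.0]
width: 0.0375
finger_force: 0.0
```

>>> carry_out --steps '[[[0,0,0],0,1],[[0,0,0],0,1],[[0,0,0],0,1],[[0,0,0],0,1],[[0,0,0],0,1],[[0,0,0],0,1]]'

```text
time: 4.28
tool_pos: [0.4282, 0.1133, 0.1535]
ee_rot: [-3.141, 0.0, 1.89]
wrist_force: [-1.8, -1.4, 0.7]
width: 0.0204
finger_force: 30.0
```

>>> carry_out --steps '[[[0,0,-0.02],0,1],[[0,0,-0.05],0,1],[[0,0,-0.08],0,1],[[0,0,-0.1],0,1],[[0.02,0.005,-0.1],0.9,1],[[0.04,0.01,-0.1],1.8,1],[[0.06,0.015,-0.1],2.7,1],[[0.08,0.017,-0.1],3.6,1],[[0.098,0.017,-0.1],4.5,1],[[0.098,0.017,-0.1],5.4,1]]'

```text
time: 5.52
tool_pos: [0.4133, 0.2129, 0.2523]
ee_rot: [-3.14, 0.001, 0.945]
wrist_force: [0.6, -0.4, -2.3]
width: 0.0203
finger_force: 30.0
```

>>> carry_out --steps '[[[0,0,0],0.9,1],[[0,0,0],1.8,1],[[0,0,0],2.7,1],[[0,0,0],3.6,1],[[0,0,0],3.79,1],[[0,0,0],3.79,1],[[0,0,0],3.79,1]]'

```text
time: 6.4
tool_pos: [0.4138, 0.2118, 0.2533]
ee_rot: [-3.141, 0.0, 0.287]
wrist_force: [-0.0, 0.1, -3.6]
width: 0.02
finger_force: 30.0
```

```bash
python3 - <<'E'
from bench import robot
import cv2,numpy as np
a=robot.snapshot("top")["image"][150:260,220:360]; b=robot.snapshot("scene")["image"][150:290,180:360]
A=cv2.resize(a,(420,330),interpolation=cv2.INTER_CUBIC);B=cv2.resize(b,(376,293),interpolation=cv2.INTER_CUBIC);c=np.zeros((330,796,3),np.uint8);c[:,:420]=A;c[:293,420:]=B
cv2.imwrite("pics/b.png",c[:,:,::-1]); o=robot.get_obs();print(o["tool_pos"],o["ee_rot"],o["width"],o["wrist_force"],o["wrist_torque"])
E
```

```text
[0.41380022 0.21176644 0.25341058] [-3.14149852e+00  3.64611124e-06  2.86861222e-01] 0.02027671344896226 [-0.52215979  0.75761202 -2.75146444] [-0.02925244  0.21548352  0.00706205]
```

View pics/b.png

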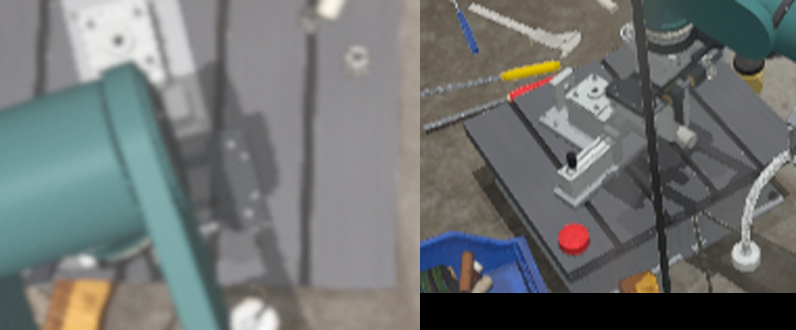

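The picture shows the pin held, with its tail visible at (685,135) and its nose towards the jig; the top view is blocked by the wrist. I'll measure its tilt from the scene depth.

```bash
python3 - <<'E'
from h import *
from bench import robot
s=robot.snapshot("scene"); P=cloud(s); pickle.dump(s,open("sc.pkl","wb"))
O=np.array([.5193,.2432]); y=np.radians(16.43); ex=np.array([np.cos(y),np.sin(y)]); ey=np.array([-ex[1],ex[0]])
J=np.dstack([(P[...,:2]-O)@ex,(P[...,:2]-O)@ey,P[...,2]])*1000
im=s["image"]; m=np.zeros(im.shape[:2],bool); m[175:240,250:330]=1
k=m&(abs(J[...,1])<14)&(J[...,2]>235)&(J[...,2]<285)&(J[...,0]<-20)&(J[...,0]>-155)
q=J[k]
for lo in range(-155,-20,8):
    w=q[(q[:,0]>=lo)&(q[:,0]<lo+8)]
    if len(w): print(lo,len(w),"y",np.percentile(w[:,1],[5,50,95]).round(1),"z",np.percentile(w[:,2],[5,50,95]).round(1))
# sanity: block top z
b=(abs(J[...,1])<25)&(J[...,0]>5)&(J[...,0]<75)&(J[...,2]>200); print("block z",np.percentile(J[b][:,2],[10,50,90]))
E
```

```text
-155 1 y [-1.2 -1.2 -1.2] z [273.9 273.9 273.9]
-147 32 y [-6.7  2.4 10.8] z [253.4 263.4 272.2]
-139 18 y [-4.1  4.4 11.3] z [259.1 268.  270.9]
-131 21 y [-12.1   5.7  11. ] z [257.5 267.7 277.1]
-123 32 y [-13.2  -3.4  12.8] z [256.6 266.9 280.2]
-115 18 y [-10.7  -8.8   3.2] z [262.2 270.8 284.3]
-107 5 y [-12. -10.  -9.] z [264.4 271.1 280.8]
-99 1 y [13.1 13.1 13.1] z [264.3 264.3 264.3]
-91 6 y [ 6.9  9.  10.7] z [257.1 265.8 268.3]
-83 1 y [4.5 4.5 4.5] z [265.9 265.9 265.9]
block z [224.57548349 229.77934434 236.38661044]
```

Tilt is about zero (axis z ≈ 0.2597 as expected) and the lateral error is 0.3 mm. I'll descend to bore height and advance.

>>> carry_out --steps '[[[0,0,0.03],0,1],[[0,0,0.055],0,1],[[0,0,0.0575],0,1],[[0.015,0,0.0575],0,1],[[0.028,0,0.0575],0,1],[[0.033,0,0.0575],0,1],[[0.038,0,0.0575],0,1],[[0.042,0,0.0575],0,1],[[0.042,0,0.0575],0,1]]'

```text
time: 7.68
tool_pos: [0.4542, 0.2236, 0.1959]
ee_rot: [-3.142, 0.0, 0.286]
wrist_force: [-0.7, -0.2, -2.7]
width: 0.0205
finger_force: 30.0
```

>>> carry_out --steps '[[[0.005,0,0],0,1],[[0.01,0,0],0,1],[[0.015,0,0],0,1],[[0.02,0,0],0,1],[[0.025,0,0],0,1],[[0.029,0,0],0,1],[[0.029,0,0],0,1]]'

```text
time: 8.55
tool_pos: [0.4821, 0.2318, 0.1959]
ee_rot: [-3.142, 0.0, 0.286]
wrist_force: [0.0, -0.3, -2.9]
width: 0.0201
finger_force: 30.0
```

>>> carry_out --steps '[[[0.002,0,0],0,1],[[0.002,0,0],0,0],[[0.002,0,0],0,0],[[0.002,0,0],0,0],[[0.002,0,0],0,0],[[0.002,0,-0.03],0,0],[[0.002,0,-0.06],0,0],[[-0.05,0,-0.06],0,1],[[-0.055,0,-0.06],0,1],[[-0.055,0,-0.06],0,1]]'

```text
time: 9.8
tool_pos: [0.4298, 0.2162, 0.2565]
ee_rot: [3.141, -0.002, 0.286]
wrist_force: [0.2, 0.4, -0.7]
width: 0.0206
finger_force: 0.0
```

>>> carry_out --steps '[[[0,0,0],0,1],[[0,0,0],0,1],[[0,0,0],0,1],[[0,0,0],0,1],[[0,0,0],0,1],[[0,0,0],0,1]]'

```text
time: 10.55
tool_pos: [0.4291, 0.2163, 0.256]
ee_rot: [-3.142, -0.0, 0.286]
wrist_force: [-0.3, 0.5, -0.7]
width: 0.0004
finger_force: 0.0
```

```bash
cat > look.py <<'E'
from h import *
from bench import robot
import sys
s=robot.snapshot("scene"); P=cloud(s)
O=np.array([.5193,.2432]); y=np.radians(16.43); ex=np.array([np.cos(y),np.sin(y)]); ey=np.array([-ex[1],ex[0]])
J=np.dstack([(P[...,:2]-O)@ex,(P[...,:2]-O)@ey,P[...,2]])*1000
m=np.zeros(J.shape[:2],bool); m[150:270,230:340]=1
q=J[m&(abs(J[...,1])<13)&(J[...,2]>175)&(J[...,2]<225)&(J[...,0]<-2)&(J[...,0]>-130)]
for lo in range(-130,0,8):
    w=q[(q[:,0]>=lo)&(q[:,0]<lo+8)]
    if len(w)>2: print(lo,len(w),"y",np.percentile(w[:,1],[5,50,95]).round(1),"z",np.percentile(w[:,2],[5,50,95]).round(1))
o=robot.get_obs(); d=o["tool_pos"][:2]-O; print("tcp jig",d@ex,d@ey,o["tool_pos"][2],o["width"],o["wrist_force"].round(1),o["time"])
cv2.imwrite(f"pics/{sys.argv[1]}.png",cv2.resize(s["image"][150:290,180:360],(756,588),interpolation=cv2.INTER_CUBIC)[:,:,::-1])
E
python3 look.py c
```

```text
-74 5 y [-8.7 -7.9 -2.6] z [189.5 199.3 204.2]
-66 6 y [ 8.7  9.9 12.1] z [191.7 197.5 203.6]
-58 15 y [ 2.7  8.2 11.8] z [195.7 203.9 208.4]
-50 16 y [-6.3  1.9 11.8] z [197.4 202.5 209.5]
-42 18 y [-2.8  5.5 12. ] z [195.2 203.5 209. ]
-34 15 y [-4.7  5.4 10.8] z [197.3 204.2 209.8]
-26 20 y [-4.5  5.4 12.1] z [197.8 205.4 209.8]
-18 14 y [-4.4  4.7 11.9] z [200.  208.1 211.2]
-10 25 y [-4.3  6.2 11.5] z [187.3 207.4 218.3]
tcp jig -0.09410774538876343 -0.0003054394686121662 0.2559954297486277 0.000192176583189471 [0.1 0.1 0.2] 10.6
```

View pics/c.png

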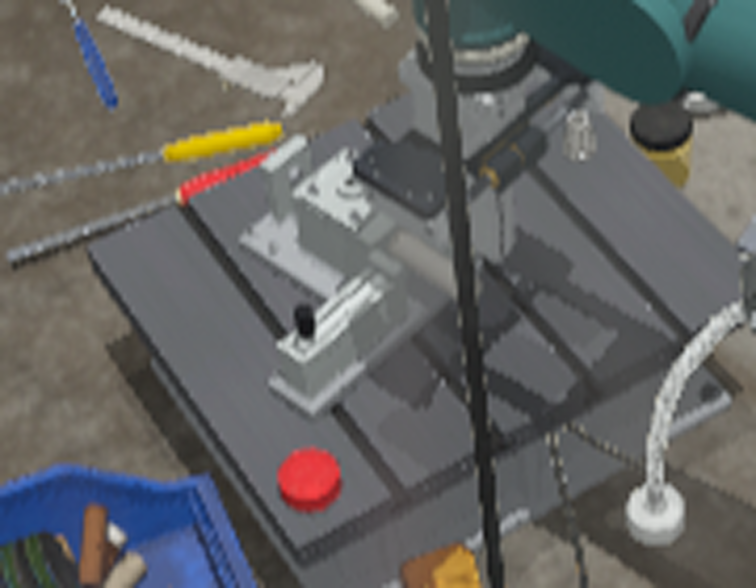

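The pin sits in the bore, tail drooping slightly at jig x ≈ -73, and the knob is at (304,322). I'll lower the closed fingers behind the tail and push.

>>> carry_out --steps '[[[0,0,0.04],0,1],[[0,0,0.063],0,1],[[0.01,0,0.063],0,1],[[0.017,0,0.063],0,1],[[0.024,0,0.063],0,1],[[0.031,0,0.063],0,1],[[0.038,0,0.063],0,1],[[0.045,0,0.063],0,1],[[0.052,0,0.063],0,1],[[0.059,0,0.063],0,1]]'

```text
time: 11.85
tool_pos: [0.4524, 0.2237, 0.1926]
ee_rot: [3.14, 0.086, 0.289]
wrist_force: [-76.6, -23.7, 31.6]
width: 0.0006
finger_force: 41.7
```

>>> carry_out --steps '[[[0.004,0,0],0,1],[[0.008,0,0],0,1],[[0.012,0,0],0,1],[[0.015,0,0],0,1],[[0.016,0,0],0,1],[[0.016,0,0],0,1]]'

```text
time: 12.6
tool_pos: [0.4522, 0.2234, 0.1932]
ee_rot: [3.138, 0.132, 0.29]
wrist_force: [-77.2, -23.5, 28.4]
width: 0.0008
finger_force: 41.9
```

```bash
python3 look.py d
```

```text
-82 27 y [-10.7  -4.    1.5] z [195.3 211.4 221.7]
-66 5 y [ 9.  10.4 11. ] z [190.7 201.5 207.8]
-58 8 y [ 7.4  9.8 12.3] z [192.2 197.7 201.5]
-50 12 y [ 2.5  7.7 12.2] z [195.  203.4 207.8]
-42 13 y [-1.7  7.7 11.8] z [195.3 204.3 210.6]
-34 14 y [-1.8  5.9  8.9] z [192.2 202.9 209.3]
-26 13 y [-4.8  6.  10.3] z [196.1 203.1 209. ]
-10 4 y [-12.3 -10.9   0.2] z [199.9 207.8 217.4]
tcp jig -0.06994314571762124 -3.6495992013861514e-05 0.19318582430384468 -0.00010847535967133126 [-76.9 -22.6  29.5] 12.65
```

The pin jammed, because the drooping pin wedges in the bore when pushed. I'll back off, regrip nearer the tail, level it, and slide it in deeper so its weight sits inside the bore before the push.

>>> carry_out --steps '[[[-0.03,0,0],0,1],[[-0.06,0,0],0,1],[[-0.078,0,0],0,1],[[-0.078,0,-0.02],0,1],[[-0.078,0,-0.06],0,0],[[-0.078,0,-0.06],0,0],[[-0.078,0,-0.06],0,0],[[-0.078,0,-0.06],0,0],[[-0.078,0,-0.06],0,0]]'

```text
time: 13.78
tool_pos: [0.4259, 0.2153, 0.2517]
ee_rot: [3.142, 0.002, 0.286]
wrist_force: [0.5, 0.5, 0.1]
width: 0.0461
finger_force: 0.0
```

```bash
python3 look.py e; python3 -c "
from bench import robot;print(robot.get_obs()['ee_rot'])"
```

```text
-66 7 y [ 6.3  9.8 12.1] z [193.8 201.8 203.9]
-58 13 y [ 1.6  7.6 11.3] z [195.4 204.9 207. ]
-50 18 y [-4.8  6.8 11.1] z [196.  206.1 208.5]
-42 15 y [-2.3  5.7 10.3] z [196.1 205.7 211.3]
-34 16 y [-2.6  5.1 11.5] z [196.2 206.6 211.3]
-26 16 y [-2.1  6.6 10.9] z [197.9 205.6 211.3]
-18 14 y [-1.8  7.  10.4] z [196.3 206.5 212.4]
-10 22 y [ 0.   7.2 11.5] z [177.9 207.5 222.5]
tcp jig -0.09739587778847487 -0.00034507207529986046 0.25198941441987743 0.04657026277507107 [ 0.8  0.2 -0.4] 13.825
[3.14156160e+00 1.71410101e-03 2.86110603e-01]
```

View pics/e.png

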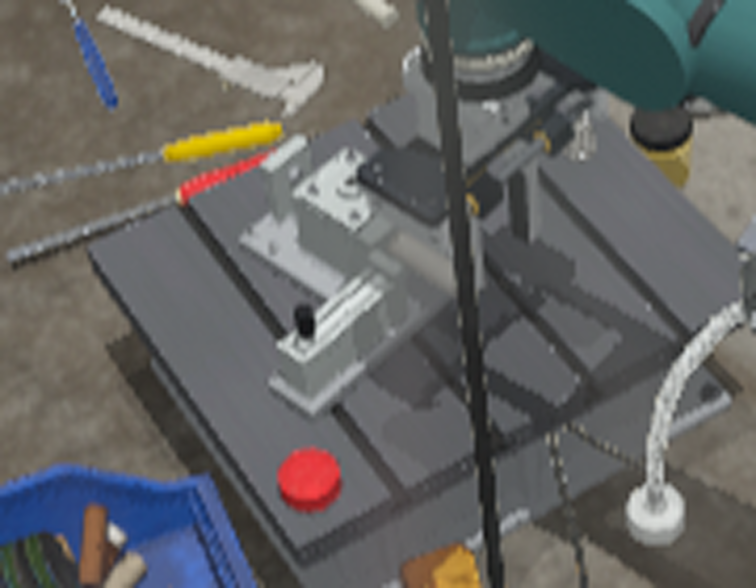

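The view shows the pin still straight in the bore, tail near (470,290), with nothing else disturbed.

>>> carry_out --steps '[[[0.039,0,0],0,0],[[0.039,0,0],0,0],[[0.039,0,0.04],0,0],[[0.039,0,0.058],0,0],[[0.039,0,0.058],0,1],[[0.039,0,0.058],0,1],[[0.039,0,0.058],0,1],[[0.039,0,0.058],0,1],[[0.039,0,0.058],0,1],[[0.039,0,0.058],0,1]]'

```text
time: 15.08
tool_pos: [0.4643, 0.2267, 0.1961]
ee_rot: [-3.141, -0.003, 0.286]
wrist_force: [0.1, 0.6, 4.1]
width: 0.0198
finger_force: 30.0
```

>>> carry_out --steps '[[[0,0,0],0,1],[[0,0,-0.001],0,1],[[0,0,-0.002],0,1],[[0,0,-0.002],0,1]]'

```text
time: 15.58
tool_pos: [0.4641, 0.2266, 0.1966]
ee_rot: [-3.142, -0.001, 0.286]
wrist_force: [4.9, 1.6, 0.8]
width: 0.0194
finger_force: 30.0
```

>>> carry_out --steps '[[[0.002,0,0],0,1],[[0.004,0,0],0,1],[[0.006,0,0],0,1],[[0.006,0,0],0,1]]'

```text
time: 16.08
tool_pos: [0.4646, 0.2268, 0.1959]
ee_rot: [3.141, 0.013, 0.287]
wrist_force: [-11.2, -2.1, 6.0]
width: 0.0197
finger_force: 30.1
```

The nose sits at jig x ≈ 40, right under the drill bush, so with the tail low the nose is probably catching the bush hole. I'll back off slightly, raise the tail to tip the nose down, and advance.

>>> carry_out --steps '[[[-0.01,0,0],0,1],[[-0.01,0,0],0,1],[[-0.01,0,-0.002],0,1],[[-0.01,0,-0.004],0,1],[[-0.01,0,-0.004],0,1]]'

```text
time: 16.7
tool_pos: [0.4599, 0.2253, 0.2007]
ee_rot: [3.142, 0.0, 0.286]
wrist_force: [0.4, 0.1, -2.3]
width: 0.0193
finger_force: 30.0
```

>>> carry_out --steps '[[[0.003,0,0],0,1],[[0.006,0,0],0,1],[[0.009,0,0],0,1],[[0.011,0,0],0,1],[[0.011,0,0],0,1]]'

```text
time: 17.32
tool_pos: [0.4708, 0.2285, 0.2009]
ee_rot: [-3.142, -0.001, 0.286]
wrist_force: [0.2, 0.1, -1.8]
width: 0.0197
finger_force: 30.0
```

>>> carry_out --steps '[[[0.003,0,0],0,1],[[0.006,0,0],0,1],[[0.009,0,0],0,1],[[0.012,0,0],0,1],[[0.0135,0,0],0,1],[[0.0135,0,0],0,1]]'

```text
time: 18.08
tool_pos: [0.4837, 0.2323, 0.201]
ee_rot: [-3.142, -0.001, 0.286]
wrist_force: [0.1, 0.4, -1.7]
width: 0.0195
finger_force: 30.0
```

```bash
python3 look.py f
```

```text
-50 16 y [-8.2  3.7 11.8] z [196.1 205.4 219.4]
-42 18 y [-10.   -6.6   1.6] z [193.9 210.6 224.5]
-34 7 y [-11.9 -10.   -7.4] z [204.9 212.  221.2]
-18 5 y [ 7.   9.2 10.4] z [202.9 206.3 213.9]
-10 13 y [ 0.8  7.7 10.6] z [178.  203.4 212.7]
tcp jig -0.037298919116595386 -0.0003813622000977962 0.20103140637610778 0.019311795193663026 [-0.1  1.2 -1.5] 18.125
```

>>> carry_out --steps '[[[0,0,0],0,0],[[0,0,0],0,0],[[0,0,0],0,0],[[0,0,0],0,0],[[0,0,-0.03],0,0],[[0,0,-0.055],0,0],[[-0.033,0,-0.055],0,1],[[-0.035,0,-0.055],0,1],[[-0.035,0,-0.055],0,1],[[-0.035,0,-0.055],0,1]]'

```text
time: 19.38
tool_pos: [0.4502, 0.2224, 0.2554]
ee_rot: [3.142, 0.001, 0.286]
wrist_force: [0.4, -0.3, 0.5]
width: 0.0105
finger_force: 0.0
```

>>> carry_out --steps '[[[0,0,0],0,1],[[0,0,0],0,1],[[0,0,0],0,1],[[0,0,0.04],0,1],[[0,0,0.062],0,1],[[0,0,0.062],0,1],[[0.008,0,0.062],0,1],[[0.014,0,0.062],0,1],[[0.02,0,0.062],0,1],[[0.025,0,0.062],0,1]]'

```text
time: 20.62
tool_pos: [0.4735, 0.2294, 0.1943]
ee_rot: [-3.141, 0.002, 0.286]
wrist_force: [-3.1, -1.8, 1.9]
width: 0.0003
finger_force: 1.6
```

>>> carry_out --steps '[[[0.005,0,0],0,1],[[0.01,0,0],0,1],[[0.015,0,0],0,1],[[0.02,0,0],0,1],[[0.024,0,0],0,1],[[0.028,0,0],0,1],[[0.028,0,0],0,1]]'

```text
time: 21.5
tool_pos: [0.5014, 0.2376, 0.1937]
ee_rot: [-3.141, -0.001, 0.286]
wrist_force: [-0.7, 0.2, 1.6]
width: 0.0007
finger_force: 0.8
```

>>> carry_out --steps '[[[0.003,0,0],0,1],[[0.005,0,0],0,1],[[0.007,0,0],0,1],[[0.009,0,0],0,1],[[0.01,0,0],0,1],[[0.01,0,0],0,1]]'

```text
time: 22.25
tool_pos: [0.5037, 0.2383, 0.1937]
ee_rot: [3.141, 0.016, 0.287]
wrist_force: [-19.9, -5.9, 9.9]
width: 0.0006
finger_force: 10.2
```

>>> carry_out --steps '[[[0.004,0,0],0,1],[[0.008,0,0],0,1],[[0.008,0,0],0,1]]'

```text
time: 22.62
tool_pos: [0.5039, 0.2383, 0.1938]
ee_rot: [3.14, 0.035, 0.287]
wrist_force: [-38.4, -11.3, 17.5]
width: 0.0005
finger_force: 20.1
```

>>> carry_out --steps '[[[-0.02,0,0],0,1],[[-0.035,0,0],0,1],[[-0.035,0,-0.03],0,1],[[-0.035,0,-0.085],0,1],[[-0.1,0,-0.085],0,1],[[-0.13,0,-0.085],0,1],[[-0.13,0,-0.085],0,1]]'

```text
time: 23.5
tool_pos: [0.3929, 0.2057, 0.28]
ee_rot: [-3.141, -0.004, 0.286]
wrist_force: [-0.8, 0.4, 0.3]
width: 0.0002
finger_force: 0.0
```

```bash
python3 look.py g; python3 - <<'E'
from h import *
from bench import robot
s=robot.snapshot("top"); cv2.imwrite("pics/g2.png",cv2.resize(s["image"][125:215,210:300],(600,600),interpolation=cv2.INTER_CUBIC)[:,:,::-1])
E
```

```text
-18 7 y [-3.8 -1.3  7.2] z [197.3 207.1 211.7]
-10 47 y [-11.7   0.2  10.5] z [179.  204.9 221.3]
tcp jig -0.13105855797097468 -0.00034525431831648897 0.2794671117473773 0.00014373806419822733 [ 0.5 -0.5  0.7] 23.55
```

View pics/g2.png

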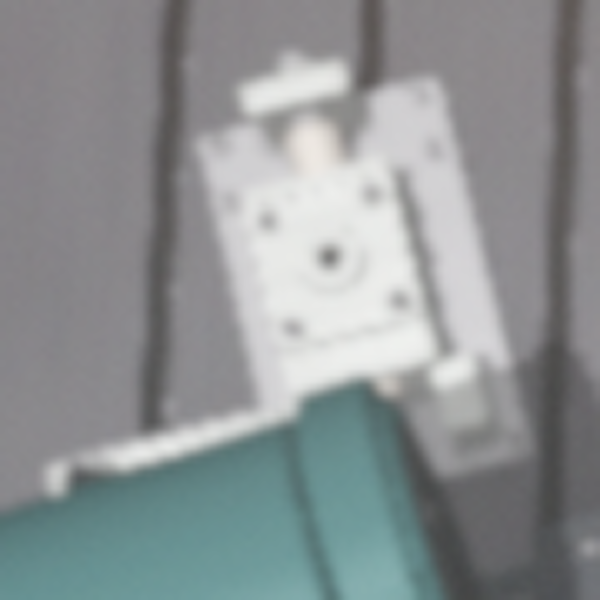

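The pin's nose shows behind the block at (315,145), up against the stop bracket, so the pin is home. Next I go around to the far side of the knob.

>>> carry_out --steps '[[[0.01,-0.04,0],0,1],[[0.03,-0.08,0],0,1],[[0.06,-0.11,0],0,1],[[0.09,-0.14,0],0,1],[[0.115,-0.146,0],0,1],[[0.117,-0.146,0.03],0,1],[[0.117,-0.146,0.058],0,1],[[0.117,-0.146,0.058],0,1]]'

```text
time: 24.6
tool_pos: [0.464, 0.3783, 0.2164]
ee_rot: [3.139, 0.007, 0.286]
wrist_force: [0.2, 0.6, 0.3]
width: 0.0005
finger_force: 0.0
```

```bash
python3 look.py i
```

```text
-18 5 y [-3.8  3.5  7.8] z [201.9 203.  213.7]
-10 50 y [-11.4   1.1  11.7] z [179.4 205.8 222.8]
tcp jig -0.014106691131488781 0.1455077822136876 0.2189616911973381 0.0005015268849010236 [-0.6 -0.  -0.2] 24.65
```

View pics/i.png

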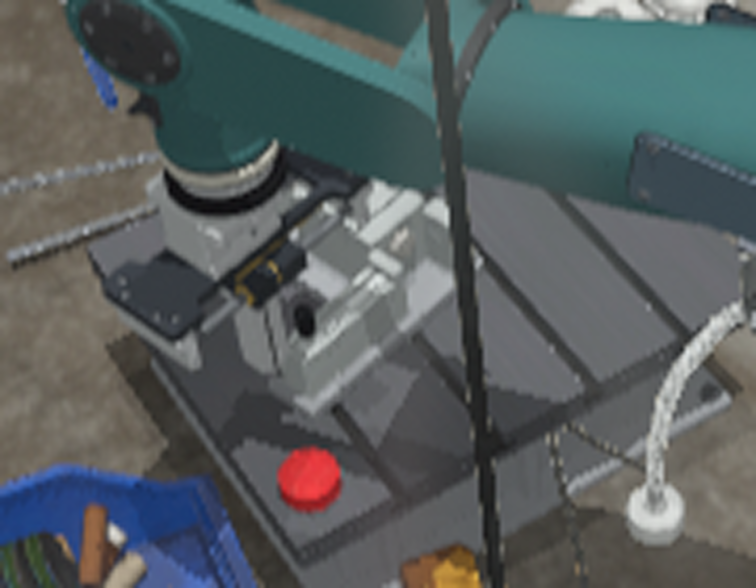

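The closed fingers stand behind the knob at (300,320), on its far side. I push along jig -y.

>>> carry_out --steps '[[[0,0.005,-0.002],0,1],[[0,0.014,-0.002],0,1],[[0,0.022,-0.002],0,1],[[0,0.03,-0.002],0,1],[[0,0.038,-0.002],0,1],[[0,0.046,-0.002],0,1],[[0,0.054,-0.002],0,1],[[0,0.062,-0.002],0,1],[[0,0.07,-0.002],0,1],[[0,0.07,-0.002],0,1]]'

```text
time: 25.9
tool_pos: [0.4841, 0.3101, 0.2225]
ee_rot: [3.14, 0.001, 0.285]
wrist_force: [-0.1, 0.1, -0.6]
width: 0.0003
finger_force: 0.1
```

>>> carry_out --steps '[[[0,0.004,0],0,1],[[0,0.008,0],0,1],[[0,0.012,0],0,1],[[0,0.016,0],0,1],[[0,0.016,0],0,1],[[0,0.016,0],0,1]]'

```text
time: 26.65
tool_pos: [0.4879, 0.2972, 0.2225]
ee_rot: [-3.139, 0.001, 0.287]
wrist_force: [-1.5, 5.9, -0.3]
width: 0.0005
finger_force: 2.9
```

>>> carry_out --steps '[[[0,0.003,0],0,1],[[0,0.006,0],0,1],[[0,0.009,0],0,1],[[0,0.009,0],0,1]]'

```text
time: 27.15
tool_pos: [0.4879, 0.2968, 0.2228]
ee_rot: [-3.123, -0.0, 0.295]
wrist_force: [-6.4, 24.8, -1.5]
width: 0.0002
finger_force: 12.1
```

It has hit its stop at TCP y ≈ 60 mm, where 61 was expected for full travel. I'll withdraw and look.

>>> carry_out --steps '[[[0,-0.015,0],0,1],[[0,-0.035,0],0,1],[[0,-0.035,-0.05],0,1],[[0,-0.06,-0.08],0,1],[[0,-0.12,-0.08],0,1],[[0,-0.18,-0.08],0,1],[[0,-0.2,-0.08],0,1],[[0,-0.2,-0.08],0,1]]'

```text
time: 28.15
tool_pos: [0.4343, 0.48, 0.3021]
ee_rot: [3.14, 0.001, 0.287]
wrist_force: [0.7, 0.2, -0.4]
width: 0.0005
finger_force: 0.0
```

```bash
python3 look.py k; python3 - <<'E'
from h import *
from bench import robot
s=robot.snapshot("top"); cv2.imwrite("pics/k2.png",cv2.resize(s["image"][120:250,195:355],None,fx=4.6,fy=4.6,interpolation=cv2.INTER_CUBIC)[:,:,::-1])
E
```

```text
-26 17 y [-12.4  -1.5   7.3] z [196.1 204.  208.8]
-18 15 y [-10.8   3.8  12.7] z [200.9 205.2 207.4]
-10 35 y [-11.1   1.1  10.5] z [197.1 208.5 222.7]
tcp jig -0.01424966484342716 0.24994239328778445 0.3026110317509317 0.00016390951734831383 [ 0.5 -0.3 -0. ] 28.2
```

View pics/k2.png

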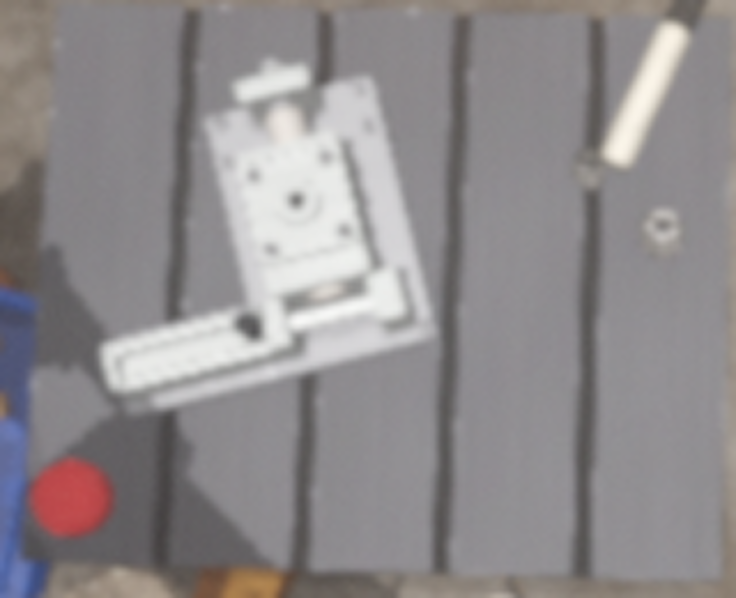

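The picture shows the bolt across the bore mouth into the keeper at (385,300), the knob beside the sleeve at (248,325), the pin's nose at the stop at (285,120) and the bystanders unmoved. I'll hand in.

```bash
python3 -c "
from bench import robot;print(robot.close_job())"
```

```text
the job is handed in; nothing more can be done
None
```

The pin is in the bore and pushed home against the stop. The bolt is shot fully into the keeper, the bystanders look unmoved, and the job is handed in at about 28 s of the 59 s; no verdict came back. The pin caught once partway in (about 80 N at the wrist) and went in freely after I regripped it.

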